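# Load the die shuttle through the spring flap of the press infeed

## Task

Pick up the steel die shuttle, lay it flat in the guide lane in front of the infeed's spring flap with its round nose towards the flap, and slide it along the floor through the flap (do not lift it over) until it meets the rubber stop inside. How far in the stop is set is not known, so feel for it: press the shuttle home against it with about 12 N for half a second, and never load the infeed with more than 22 N while pushing, then let go and leave the shuttle resting against the stop with both flap leaves closed behind it. Leave everything else on the bench alone.

Things in the scene. Friction and masses are not known exactly. Their poses are not given: they have to be found in the camera images.
- shuttle: Loose steel shuttle, 0.4-0.6 kg. Flat plate 96 long (x -48 to +48) x 56 wide x 12 mm thick; its +x end is a half-round nose (radius 28), its -x end square. Fixed on its middle a dark die block 34 (x) x 30 (y) mm, from 12 to 52 mm height, with a plunger button (diameter 18) up to 64 mm. Origin: centre of the underside, below the block; x towards the nose, z up.
- shuttle_grip (a point): Centre of the shuttle's die block, 33 mm above the underside: the place to grip. Gripped across its two faces 34 mm apart along x, the fingers stand before and behind the block and pass between the flap leaves.
- shuttle_nose (a point): Tip of the shuttle's round nose, at its x = 48 mm, 6 mm above the underside.
- dock: Fixed infeed of the press, open on top. Origin on the bench under the middle of the flap; x = push direction (in through the flap), z up. Floor plate 6 mm thick (top at z = 6; the shuttle slides on it with its origin at y = 0, z = 6), 132 mm wide, x = -125 to 300. Posts beside the flap: 69 mm apart, tops at z = 52. Blue housing 76 mm high from x = 215.
- dock_lane (a point): Middle of the guide lane's floor, at dock x = -72, z = 6 mm: where the shuttle's origin goes first. Lane: x = -90 to -4 between two rails 62 mm apart (tops at z = 20), with a flared mouth from x = -123 to -90.
- dock_bay (a point): Middle of the bay's floor, at dock x = 100, z = 6 mm. Bay rails 60 mm apart, x = 37 to 207, tops at z = 20; clear side walls at y = +-62 mm, tops at z = 48. Across the bay lies a low rubber-faced stop (top at z = 18) that yields a few mm under load. Its distance is set anew each time: the shuttle's origin comes home somewhere between dock x = 86 and 116 mm.
- flap_left (a joint): Spring-closed flap leaf on the +y side of the dock, 33 mm wide x 42 mm high aluminium, upright hinge at y = +34. 0 rad = closed, about 1.4 = swung inward beside the shuttle. It needs about 0.5 N at its edge and closes by itself once the shuttle's square end has passed 35 mm beyond the flap.
- flap_right (a joint): The same on the -y side of the dock, hinge at y = -34; 0 rad = closed, grows as it swings inward.
- seat_pin (a joint): Light sensing pin in the face of the rubber stop, m: 0 = standing 4 mm proud (no shuttle), 0.004 = flush (shuttle touching the stop). Pressing it takes under 0.3 N, so it tells contact, not how hard the shuttle is pressed.
- spare_die: Bystander: round steel die with a foot, diameter 52, 50 mm high; origin under its centre.
- vial: Bystander: small glass vial, diameter 34, 55 mm high; origin under its centre.
- tape_roll: Bystander: paper label roll, diameter 90, 40 mm high; origin under its centre.
- wash_bottle: Bystander: white bottle, diameter 66, 160 mm high; origin under its centre.
- wrench: Bystander: steel wrench 160 mm long lying along its x; origin under its middle.
- dish: Bystander: shallow glass dish, diameter 90, 16 mm high; origin under its centre.
- parts_tray: Bystander: open blue tray 110 x 80 x 30 mm; origin under its centre.
Not all that is in view belongs to the job. Leave any green, red or turquoise look-alike of the shuttle alone.

How it is judged:
On the way, in this order (a step that is already met when the one before it is completed fails the run):
1. the shuttle lies in the lane before the closed flap, nose towards it (x of shuttle in the frame of dock between -0.12 and -0.045 m and x of shuttle_nose in the frame of dock above -0.085 m and y of shuttle in the frame of dock between -0.006 and 0.006 m and z of shuttle in the frame of dock between 0.003 and 0.01 m and angle between the x axis of shuttle and the x axis of dock, either way round below 0.12 rad and angle between shuttle's own z axis and vertical below 0.08 rad and value of joint each of flap_left, flap_right below 0.1 rad), for 0.1 s.
2. the shuttle, sliding on the floor, has both flap leaves swung open (x of shuttle in the frame of dock between -0.03 and 0.05 m and z of shuttle in the frame of dock below 0.01 m and value of joint each of flap_left, flap_right above 0.7 rad), for 0.05 s.
3. the shuttle is pressed firmly against the stop (x of shuttle in the frame of dock above 0.082 m and value of joint seat_pin above 0.002 m and contact force between shuttle and dock above 9 N), for 0.2 s.
At the end, for the whole second after the job is handed in: The shuttle lies flat and still in the bay, nose inward, released, its nose within 2 mm of the stop face (pin pressed in by more than 2 mm), and both flap leaves are closed behind it (within 0.1 rad) (x of shuttle_nose in the frame of dock above 0.128 m and x of shuttle in the frame of dock between 0.082 and 0.125 m and y of shuttle in the frame of dock between -0.006 and 0.006 m and z of shuttle in the frame of dock below 0.01 m and angle between shuttle's own z axis and vertical below 0.08 rad and value of joint seat_pin above 0.002 m and value of joint each of flap_left, flap_right below 0.1 rad and linear speed of shuttle below 0.01 m/s); the robot touches nothing.
It fails at once if from the flap on, the shuttle loads the infeed (stop, rails, flap, floor) with more than 22 N (x of shuttle in the frame of dock above -0.045 m and y of shuttle in the frame of dock between -0.05 and 0.05 m and contact force between shuttle and dock above 22 N).
It fails at once if a bystander on the bench is moved by more than 2 cm (distance of any of spare_die, vial, tape_roll, wash_bottle, wrench, dish, parts_tray from where it was at the start of the episode above 0.02 m).
It also fails if it takes over 70 s, if anything falls off the work surface, if the arm or the gripper's body presses on something with over 40 N, if the wrist force passes 120 N, or if a joint passes its speed limit or range.

## Robot

A 7-joint arm with a two-finger parallel gripper is mounted at the origin on the work surface. World frame = base frame: x ahead of the robot, y to its left, z up, the work surface at z = 0. Lengths are in m, angles in rad, forces in N, time in s.
With the tool pointing down it reaches from about 0.425 to 0.925 m from the base axis. Payload 6.8 kg.
Tool frame: the origin (TCP) lies on the centre line of the jaws, within the pads' length; the fingertips stand 14 mm ahead of it and the grasp point (between the pads) lies 5 mm behind it (r.tips_ahead is the distance from the TCP to the fingertips, in m); z points along the fingers, y is the line along which they close (so a half turn about z gives the same grasp; the last joint's range is limited). The gripper opens to 85 mm and grips with 20 to 120 N. Pads are 22 mm wide; open, the fingers measure 114 mm over their backs; the gripper's body (76 mm by 85 mm) begins 54 mm behind the grasp point. The pads swing forward as they close: fully open they stand 13 mm farther back than shut.
Start: joints at [1.081, 0.477, 0.022, 1.555, -0.011, 1.109, -0.083], TCP at [0.252, -0.626, 0.245] pointing down, gripper open.
Joint ranges: [-2.96, 2.96], [-0.34, 2.1], [-1.41, 1.46], [0.24, 2.44], [-1.37, 4.51], [0.17, 1.92], [-2.96, 2.96]. Speed limits (rad/s): [2.39, 2.39, 3.14, 3.14, 3.14, 3.14, 3.14].

## Interface

Orientations are given as a rotation vector (axis times angle).
In Python, from bench import r, eyes gives the robot as it stands.
- The arm moves only by the tool step_arm, never from a script. Its argument "rows" is a list of rows, each a list of 6 numbers: the shift along the world's x, y, z in units of 60 cm (1.0 is 60 cm), then the turn, a rotation vector about the world's x, y, z in units of pi rad (1.0 is pi rad). In form: [[x, y, z, rx, ry, rz], ...]. A call has 1 to 5 rows; each row is the pose to reach, as a shift and turn from the pose commanded when the call began, turning the shorter way round; what a row does not reach only later rows make up. A row lasts 1/12 s, in which the tool goes at most 41.7 mm and 7.16 degrees, less where a joint would pass 70% of its speed; a pose out of reach is approached as far as the arm can. A call with a number of a shift or a turn outside -1 to 1 is refused whole. A call with a gripper value outside its range is refused whole. "jaw" is the closure, from 0 (fully open) to 1 (shut), set as the call begins (left out, the last holds). The fingers move at their own pace and stop on an object; "squeeze" is the grip in N (left out, the last holds). Time passes only in rows, so rows that repeat a pose let the fingers close. It gives the time, the measured TCP pose, the force, the opening and the grip force at its end, in the units of the state.
- r.get_obs(): the state, without advancing time (a new reading comes with each control period).
- eyes.grab_frame(name): name is "scene" or "side" or "wrist"; returns the picture (420x560x3 uint8, red, green, blue); there is no depth.
- eyes.camera_info(name): a dict with "mtx" (3x3 intrinsics, pixels), "extrinsics" (4x4, takes a point from camera to world coordinates); the wrist camera has in their place "tool_from_camera" (4x4, takes a point from camera to tool coordinates, whose origin is the TCP and whose axes are the flange's). Camera axes: x right, y down, z forward; pixel columns grow to the right and rows downward; lengths in m; the calibration is good to about 2 mm. A picture is of the moment at which its call begins: read the wrist's pose just before it. camera_info takes no time and is no camera call.
- r.hand_in(): hands the job in; it is judged then, once.
The state is a dict: "clock": time; "joints": joint angles; "qvel": joint speeds; "tau": joint torques, N m; "tcp_pos": TCP position; "orientation": TCP orientation; "contact_force": force on the tool from outside, world axes, zero at the start; "moment": the same for the moment, N m; "grip_width": finger opening in m; "gripper_force": force on a finger pad.
Only numpy, scipy, OpenCV 4.12 (cv2) and the standard library are available. Lean on these libraries where they do the work, as an engineer would, in place of code of your own. Each camera call takes 0.05 s, during which the arm holds its last target. There are 200 camera calls.

## Working session

There is one attempt and no reset: what is moved stays moved. The work goes in short steps, Python scripts to look and compute and a tool call to move; the robot and the scene stay as the last step left them, time stands still between calls to the robot, and variables do not carry over. Pictures are saved under pics/ and viewed, at most 10 in all, crops included, and the job is handed in when it is done.

Besides the shell and the picture viewer there is one more tool, called after ">>>" as name([rows], argument=value, ...), one row to a line, values as JSON. step_arm: Moves the arm, as the interface text tells. Shifts and turns lie within -1 to 1; 1 stands for 60 cm of shift or pi rad of turn. Its arguments: {"type":"object","properties":{"rows":{"type":"array"},"jaw":{"type":"number"},"squeeze":{"type":"number"}},"required":["rows"]}

```bash
mkdir -p pics && python3 - <<'E'
from bench import r, eyes
import cv2,numpy as np
for n in ("scene","side"):
    cv2.imwrite(f"pics/{n}0.png",eyes.grab_frame(n)[:,:,::-1]); c=eyes.camera_info(n); print(n,np.round(c["mtx"],1).tolist(),np.round(c["extrinsics"],3).tolist())
print(eyes.camera_info("wrist")); print(r.get_obs())
E
```

```text
scene [[520.9, 0.0, 287.4], [0.0, 520.9, 211.4], [0.0, 0.0, 1.0]] [[0.848, 0.268, -0.457, 1.082], [0.529, -0.45, 0.719, -1.014], [-0.013, -0.852, -0.524, 0.713], [0.0, 0.0, 0.0, 1.0]]
side [[517.9, 0.0, 275.5], [0.0, 517.9, 210.4], [0.0, 0.0, 1.0]] [[0.908, 0.282, -0.308, 0.951], [0.418, -0.632, 0.653, -1.013], [-0.011, -0.722, -0.692, 0.997], [0.0, 0.0, 0.0, 1.0]]
{'mtx': array([[310.49234742,   0.        , 285.28411036],
       [  0.        , 310.49234742, 214.72930906],
       [  0.        ,   0.        ,   1.        ]]), 'tool_from_camera': array([[-7.81617669e-04, -9.64825112e-01, -2.62891406e-01,
         6.57845616e-02],
       [ 9.99999676e-01, -7.02919661e-04, -3.93405307e-04,
        -9.20310029e-04],
       [ 1.94775782e-04, -2.62891628e-01,  9.64825349e-01,
        -1.28140869e-01],
       [ 0.00000000e+00,  0.00000000e+00,  0.00000000e+00,
         1.00000000e+00]])}
{'clock': 0.1, 'joints': array([ 1.08093527,  0.47770628,  0.02238644,  1.55634093, -0.01151747,
        1.10928421, -0.08310523]), 'qvel': array([-0.00068385, -0.00276861,  0.00100616, -0.00390038,  0.00078557,
       -0.00086584, -0.00019981]), 'tau': array([ 4.39913711e-03, -5.97761893e+01,  1.61424547e+00, -2.81954563e+01,
        1.29027411e-02,  5.02833733e-03,  3.52323866e-05]), 'tcp_pos': array([ 0.25126026, -0.62595424,  0.24443616]), 'orientation': array([-3.08301782e+00, -5.95690257e-01,  6.64465894e-04]), 'contact_force': array([0.05556079, 0.2456997 , 0.15317616]), 'moment': array([-0.04170209, -0.02800833, -0.04821283]), 'gripper_force': 0.0, 'grip_width': 0.08534764797956634}
```

View pics/scene0.png

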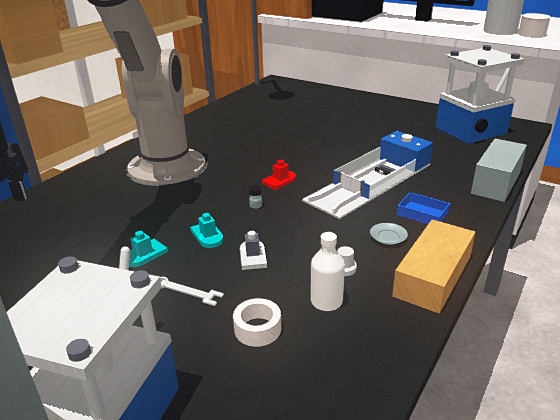

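View pics/side0.png

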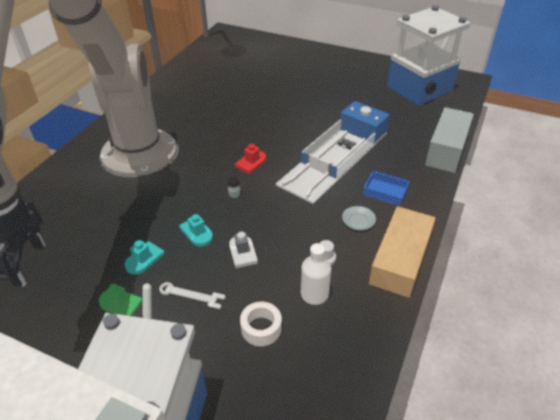

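Candidates in the scene view are steel/white (253,250), red (280,175), turquoise (207,230) and (147,248), plus green at side (120,300). Only the one at (253,250) is uncoloured steel with a dark block. I'll confirm it in an enlarged crop, and include the dock.

```bash
python3 - <<'E'
import cv2,numpy as np
s=cv2.imread("pics/scene0.png"); d=cv2.imread("pics/side0.png")
f=lambda i,x,y,w,h,k:cv2.resize(i[y:y+h,x:x+w],None,fx=k,fy=k,interpolation=cv2.INTER_CUBIC)
a=f(s,233,223,40,50,6); b=f(d,223,225,40,50,6); e=f(s,295,125,140,93,5)
cv2.imwrite("pics/crop1.png",np.hstack([a,b])); cv2.imwrite("pics/crop2.png",e)
E
```

```text
(no output)
```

View pics/crop1.png

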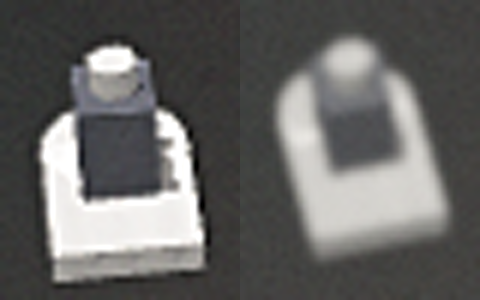

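View pics/crop2.png

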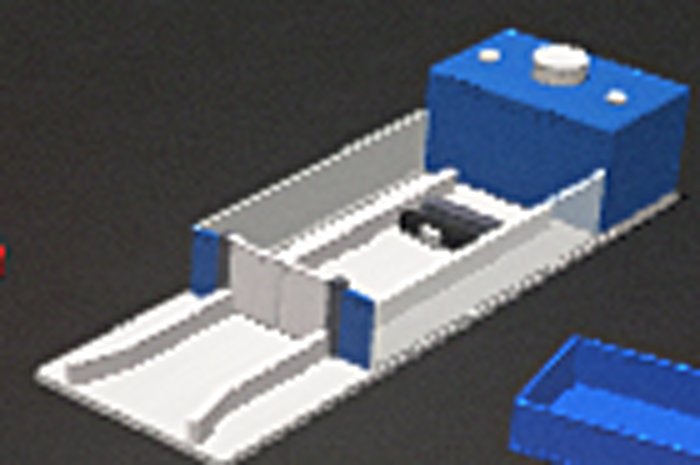

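The crops confirm it: steel plate, dark block, nose away from the camera and square end nearest. The dock has its mouth at lower left (302,200)–(339,217), closed leaves at about (351,180) and the housing at upper right. Next I solve both poses.

```bash
cat > h.py <<'E'
from bench import r, eyes
import cv2,numpy as np
from scipy.optimize import least_squares
from scipy.spatial.transform import Rotation as R
def cam(n,o=None):
    c=eyes.camera_info(n)
    if n!="wrist": return c["mtx"],c["extrinsics"]
    T=np.eye(4);T[:3,:3]=R.from_rotvec(o["orientation"]).as_matrix();T[:3,3]=o["tcp_pos"]
    return c["mtx"],T@c["tool_from_camera"]
def proj(c,P):
    K,E=c;q=(np.atleast_2d(P)-E[:3,3])@E[:3,:3]@K.T
    return q[:,:2]/q[:,2:]
def ray(c,uv,z):
    K,E=c;d=E[:3,:3]@np.linalg.solve(K,[*uv,1]);p=E[:3,3];return p+d*(z-p[2])/d[2]
def place(p,L,z0=0):
    L=np.array(L,float);c,s=np.cos(p[2]),np.sin(p[2])
    return np.c_[p[0]+c*L[:,0]-s*L[:,1],p[1]+s*L[:,0]+c*L[:,1],L[:,2]+z0]
def fit(c,L,uv,p0,z0=0):
    s=least_squares(lambda p:(proj(c,place(p,L,z0))-uv).ravel(),p0,loss="soft_l1")
    return s.x,(proj(c,place(s.x,L,z0))-uv).round(1).tolist()
E
python3 - <<'E'
from h import *
s=cam("scene")
L=[[-.048,.028,.012],[-.048,-.028,.012],[-.048,.028,0],[-.048,-.028,0],[0,0,.064]]
uv=np.array([[241.7,265.8],[267.2,264.7],[242.2,269.7],[266.8,268.3],[251.7,232.2]])
p0=ray(s,(254,250),.02);print(p0)
print(fit(s,L,uv,[*p0[:2],2.]))
L=[[-.125,.066,.006],[-.125,-.066,.006],[.215,.066,.076],[.3,.066,.076],[.3,-.066,.076],[.215,-.066,.076]]
uv=np.array([[302.6,200],[339.4,217.4],[381,138.6],[397.4,131],[433,142.6],[417,151]])
p0=ray(s,(351,187),.006);print(p0)
print(fit(s,L,uv,[*p0[:2],1.]))
for q in [(255,197),(327,272),(257,322),(346,260),(388,234),(190,290),(280,175),(207,230),(423,207)]: print(q,ray(s,q,.02).round(3))
E
```

```text
[ 0.50152833 -0.24389592  0.02      ]
(array([ 0.49779963, -0.242263  ,  2.23202601]), [[-0.1, -0.1], [-0.3, -0.9], [-0.3, 0.3], [0.3, -0.2], [0.4, 0.9]])
[0.54988431 0.15720459 0.006     ]
(array([0.56045831, 0.13353574, 1.34013804]), [[-0.7, -0.3], [0.1, 0.5], [-0.7, -0.2], [-0.6, -0.7], [1.1, -0.2], [1.0, 0.3]])
(255, 197) [ 0.365 -0.045  0.02 ]
(327, 272) [ 0.681 -0.229  0.02 ]
(257, 322) [ 0.64  -0.431  0.02 ]
(346, 260) [ 0.697 -0.171  0.02 ]
(388, 234) [ 0.736 -0.028  0.02 ]
(190, 290) [ 0.469 -0.426  0.02 ]
(280, 175) [0.355 0.095 0.02 ]
(207, 230) [ 0.357 -0.235  0.02 ]
(423, 207) [0.765 0.132 0.02 ]
```

>>> step_arm([
  [0.15, 0.3, 0, 0, 0, 0.089],
  [0.15, 0.3, 0, 0, 0, 0.089],
  [0.15, 0.3, 0, 0, 0, 0.089],
  [0.15, 0.3, 0, 0, 0, 0.089],
  [0.15, 0.3, 0, 0, 0, 0.089],
])

```text
clock: 0.52
tcp_pos: [0.3425, -0.4433, 0.2449]
orientation: [-2.969, -1.022, -0.0]
contact_force: [0.8, 0.1, -0.1]
grip_width: 0.0853
gripper_force: 0.0
```

>>> step_arm([
  [0.19, 0.25, -0.05, 0, 0, 0],
  [0.19, 0.25, -0.05, 0, 0, 0],
  [0.19, 0.25, -0.05, 0, 0, 0],
  [0.19, 0.25, -0.05, 0, 0, 0],
  [0.19, 0.25, -0.05, 0, 0, 0],
])

```text
clock: 0.93
tcp_pos: [0.4578, -0.2915, 0.2146]
orientation: [-2.967, -1.027, -0.001]
contact_force: [0.4, 0.3, 0.1]
grip_width: 0.0855
gripper_force: 0.0
```

>>> step_arm([
  [0.07, 0.09, -0.02, 0, 0, 0],
  [0.07, 0.09, -0.02, 0, 0, 0],
  [0.07, 0.09, -0.02, 0, 0, 0],
  [0.07, 0.09, -0.02, 0, 0, 0],
])

```text
clock: 1.27
tcp_pos: [0.4982, -0.2403, 0.2026]
orientation: [-2.968, -1.026, 0.001]
contact_force: [-0.1, -0.8, 1.1]
grip_width: 0.0855
gripper_force: 0.0
```

```bash
python3 - <<'E'
from h import *
o=r.get_obs();im=eyes.grab_frame("wrist");cv2.imwrite("pics/w1.png",im[:,:,::-1]);np.save("w1.npy",np.r_[o["tcp_pos"],o["orientation"]])
print(o["tcp_pos"],o["orientation"],o["joints"].round(2),o["contact_force"])
E
```

```text
[ 0.49816574 -0.24030622  0.202647  ] [-2.96793367e+00 -1.02593520e+00  9.03615328e-04] [ 0.52  0.34 -0.23  1.88  0.09  0.94 -0.65] [-0.10852201 -0.79304489  1.05109122]
```

View pics/w1.png

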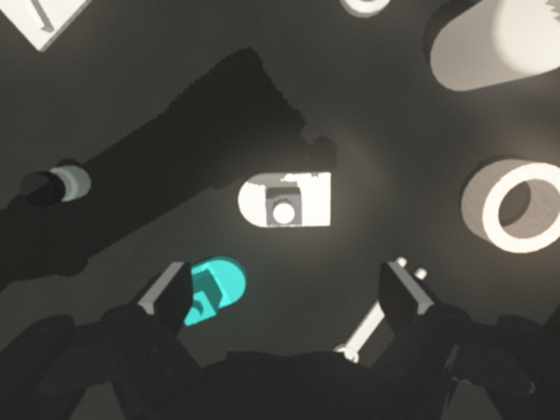

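Wrist view: shuttle centred, nose tip (239,199), square corners (330,172)/(330,226), button (284,213). Turquoise look-alike at (215,290) under the fingers' left, well to the side.

```bash
python3 - <<'E'
from h import *
v=np.load("w1.npy");c=cam("wrist",dict(tcp_pos=v[:3],orientation=v[3:]))
im=cv2.imread("pics/w1.png")[160:240,225:345];m=(im.min(2)>190).astype(np.uint8)
ys,xs=np.nonzero(m);print(xs.min()+225,xs.max()+225,ys.min()+160,ys.max()+160)
L=[[.048,0,.012],[-.048,.028,.012],[0,0,.064]]
uv=np.array([[239,199.5],[330.5,226],[284,213]])
for l4 in ([-.048,-.028,.012],[-.048,-.028,0]):
    print(fit(c,L+[l4],np.vstack([uv,[330.5,172]]),[.498,-.242,2.23]))
M=R.from_rotvec(v[3:]).as_matrix();print("tool y ang",np.arctan2(M[1,1],M[0,1])+np.pi, M[:,2])
E
```

```text
239 329 173 226
(array([ 0.49317258, -0.24136404,  2.24558412]), [[-0.1, 0.8], [-1.0, -1.1], [0.3, -0.5], [0.5, 0.7]])
(array([ 0.4932522 , -0.24184052,  2.22976185]), [[0.3, 0.3], [-1.0, -0.2], [0.8, -0.2], [-0.3, 0.2]])
tool y ang 2.236426336574403 [-9.82364773e-04  1.08034483e-03 -9.99998934e-01]
```

>>> step_arm([
  [-0.008, -0.002, -0.07, 0, 0, 0],
  [-0.008, -0.002, -0.13, 0, 0, 0],
  [-0.008, -0.002, -0.2, 0, 0, 0],
  [-0.008, -0.002, -0.25, 0, 0, 0],
  [-0.008, -0.002, -0.25, 0, 0, 0],
])

```text
clock: 1.73
tcp_pos: [0.4874, -0.2438, 0.0479]
orientation: [-2.967, -1.014, 0.014]
contact_force: [0.1, 0.8, 0.4]
grip_width: 0.0857
gripper_force: 0.0
```

>>> step_arm([
  [0, 0, -0.02, 0, 0, 0],
  [0, 0, -0.036, 0, 0, 0],
  [0, 0, -0.036, 0, 0, 0],
])

```text
clock: 1.98
tcp_pos: [0.4927, -0.2443, 0.0316]
orientation: [2.971, 1.019, 0.0]
contact_force: [0.7, -0.2, 0.4]
grip_width: 0.0853
gripper_force: 0.0
```

>>> step_arm([
  [0, 0, 0, 0, 0, 0],
  [0, 0, 0, 0, 0, 0],
  [0, 0, 0, 0, 0, 0],
  [0, 0, 0, 0, 0, 0],
  [0, 0, 0, 0, 0, 0],
], jaw=1, squeeze=50)

```text
clock: 2.4
tcp_pos: [0.4931, -0.2435, 0.0327]
orientation: [2.971, 1.02, 0.001]
contact_force: [-0.7, 0.3, 7.0]
grip_width: 0.0336
gripper_force: 50.7
```

>>> step_arm([
  [0, 0, 0, 0, 0, 0],
  [0, 0, 0, 0, 0, 0],
  [0, 0, 0, 0, 0, 0],
  [0, 0, 0, 0, 0, 0],
  [0, 0, 0, 0, 0, 0],
])

```text
clock: 2.82
tcp_pos: [0.4931, -0.2435, 0.0327]
orientation: [2.971, 1.02, 0.001]
contact_force: [-1.0, 1.9, 7.0]
grip_width: 0.0337
gripper_force: 50.8
```

>>> step_arm([
  [0, 0, 0.02, 0, 0, 0],
  [0, 0, 0.06, 0, 0, 0],
  [0, 0, 0.12, 0, 0, 0],
  [0, 0, 0.2, 0, 0, 0],
  [0, 0, 0.27, 0, 0, 0],
])

```text
clock: 3.23
tcp_pos: [0.4913, -0.243, 0.1884]
orientation: [-2.969, -1.02, 0.003]
contact_force: [2.6, -1.1, -5.4]
grip_width: 0.0337
gripper_force: 50.9
```

>>> step_arm([
  [0, 0.05, 0.01, 0, 0, -0.03],
  [0, 0.11, 0.01, 0, 0, -0.06],
  [0, 0.17, 0.01, 0, 0, -0.09],
  [0, 0.23, 0.01, 0, 0, -0.12],
  [0, 0.29, 0.01, 0, 0, -0.15],
])

```text
clock: 3.65
tcp_pos: [0.4915, -0.0681, 0.1934]
orientation: [3.128, 0.29, -0.001]
contact_force: [0.9, -0.7, -5.0]
grip_width: 0.0335
gripper_force: 51.0
```

>>> step_arm([
  [-0.01, 0.06, 0, 0, 0, -0.03],
  [-0.02, 0.12, 0, 0, 0, -0.06],
  [-0.03, 0.18, 0, 0, 0, -0.09],
  [-0.035, 0.25, 0, 0, 0, -0.12],
  [-0.035, 0.3, 0, 0, 0, -0.134],
])

```text
clock: 4.07
tcp_pos: [0.4697, 0.1135, 0.1934]
orientation: [-3.12, 0.366, 0.001]
contact_force: [0.6, -0.2, -4.9]
grip_width: 0.0334
gripper_force: 51.0
```

>>> step_arm([
  [0, 0.07, 0, 0, 0, 0],
  [0, 0.07, 0, 0, 0, 0],
  [0, 0.07, 0, 0, 0, 0],
  [0, 0.07, 0, 0, 0, 0],
  [0, 0.07, 0, 0, 0, 0],
])

```text
clock: 4.48
tcp_pos: [0.4714, 0.1509, 0.1929]
orientation: [3.119, -0.364, -0.001]
contact_force: [-0.1, -0.1, -5.2]
grip_width: 0.0333
gripper_force: 51.5
```

```bash
python3 - <<'E'
from h import *
o=r.get_obs();im=eyes.grab_frame("wrist");cv2.imwrite("pics/w2.png",im[:,:,::-1]);np.save("w2.npy",np.r_[o["tcp_pos"],o["orientation"]])
print(o["tcp_pos"],o["orientation"],o["joints"].round(2),o["contact_force"])
E
```

```text
[0.4713563  0.15085554 0.19292454] [ 3.11919785e+00 -3.64076153e-01 -1.05610844e-03] [-0.18  0.26 -0.29  2.01  0.1   0.88 -2.33] [-0.12338756 -0.1499459  -5.2183252 ]
```

View pics/w2.png

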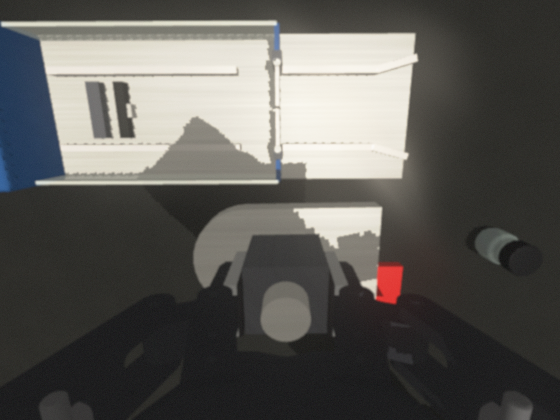

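```bash
python3 - <<'E'
import cv2
i=cv2.imread("pics/w2.png")[20:210,190:430]
cv2.imwrite("pics/crop3.png",cv2.resize(cv2.convertScaleAbs(i,alpha=.9),None,fx=3.2,fy=3.1,interpolation=cv2.INTER_CUBIC))
E
```

```text
(no output)
```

View pics/crop3.png

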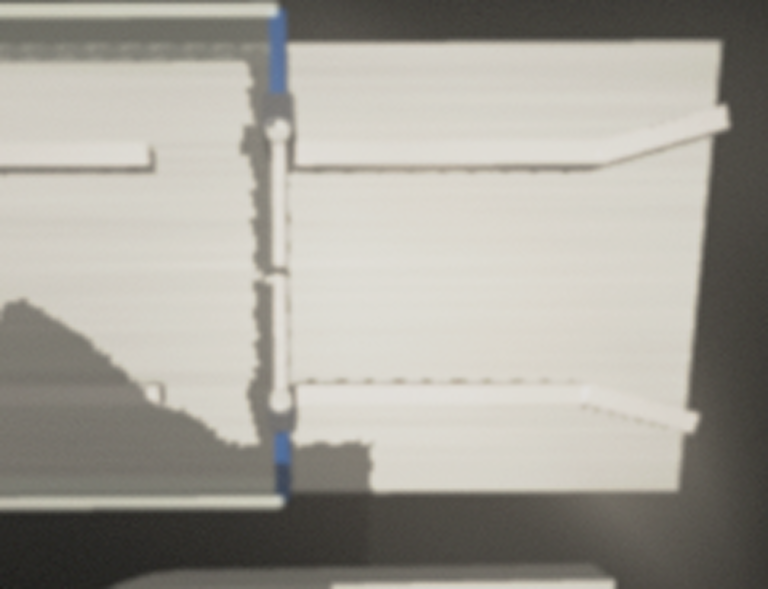

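```bash
python3 - <<'E'
from h import *
v=np.load("w2.npy");c=cam("wrist",dict(tcp_pos=v[:3],orientation=v[3:]))
M=R.from_rotvec(v[3:]).as_matrix();ya=np.arctan2(M[1,1],M[0,1])+np.pi;print("tool",v[:3],ya)
P=np.array([[-.125,-.066,.006],[-.125,.066,.006],[0,0,.048],[0,-.034,.048],[0,.034,.048],[-.04,-.031,.006],[-.04,.031,.006]])
uv=np.array([[415.6,33.2],[402.2,178.4],[276,107.4],[277.2,61.3],[277.8,150],[315,74.8],[315,142.6]])
W=np.ones((7,2));W[5:,0]=0;W[2:5,1]=.3
f=lambda p:((proj(c,place(p,P))-uv)*W)
s=least_squares(lambda p:f(p).ravel(),[.56,.134,1.34],loss="soft_l1");print("dock",s.x,f(s.x).round(1).tolist())
L=[[-.048,-.028,.012],[.017,-.015,.012],[-.017,-.015,.012],[.017,-.015,.052],[-.017,-.015,.052],[.048,0,.012]]
q=np.array([[381.9,207],[251,236],[322,236],[243,279],[328,279],[194,257]])
x,e=fit(c,L,q,[v[0],v[1],ya],v[2]-.0327);print("shuttle",x,e)
d=s.x;cs,sn=np.cos(d[2]),np.sin(d[2]);tgt=d[:2]+np.array([cs,sn])*-.078
print("lane target",tgt,"shift/0.6",(tgt-x[:2])/.6,"turn/pi",(d[2]-x[2])/np.pi,"dir",cs,sn)
E
```

```text
tool [0.4713563  0.15085554 0.19292454] 1.3384060408508411
dock [0.55465553 0.13814938 1.33921163] [[0.0, -0.1], [-0.7, -0.4], [1.3, -0.2], [-0.2, 0.3], [-0.1, -0.4], [0.0, 0.2], [0.0, 0.3]]
shuttle [0.46977525 0.1512253  1.35219161] [[0.3, 3.3], [1.1, 1.0], [-2.8, 0.0], [-1.5, -7.3], [2.4, -8.5], [-0.3, 8.1]]
lane target [0.53675295 0.06223168] shift/0.6 [ 0.1116295 -0.1483227] turn/pi -0.004131655511478984 dir 0.22952019945599172 0.973303898092308
```

>>> step_arm([
  [0.03, -0.05, 0, 0, 0, 0],
  [0.07, -0.1, 0, 0, 0, 0],
  [0.107, -0.147, 0, 0, 0, 0],
  [0.107, -0.147, -0.05, 0, 0, 0],
  [0.107, -0.147, -0.1, 0, 0, 0],
])

```text
clock: 4.95
tcp_pos: [0.5391, 0.0599, 0.134]
orientation: [-3.119, 0.374, -0.009]
contact_force: [-0.2, 0.6, -5.2]
grip_width: 0.0334
gripper_force: 51.5
```

>>> step_arm([
  [0, 0, -0.05, 0, 0, 0],
  [0, 0, -0.1, 0, 0, 0],
  [0, 0, -0.12, 0, 0, 0],
  [0, 0, -0.12, 0, 0, 0],
  [0, 0, -0.12, 0, 0, 0],
])

```text
clock: 5.37
tcp_pos: [0.5361, 0.0636, 0.0614]
orientation: [3.12, -0.363, -0.001]
contact_force: [0.6, 0.5, -3.9]
grip_width: 0.0332
gripper_force: 51.5
```

```bash
python3 - <<'E'
from h import *
o=r.get_obs();cv2.imwrite("pics/w3.png",eyes.grab_frame("wrist")[:,:,::-1])
print(o["tcp_pos"],o["orientation"],o["contact_force"])
E
```

```text
[0.53608638 0.06359381 0.06138011] [ 3.12017774e+00 -3.63335829e-01 -7.11563606e-04] [ 0.58430684  0.50612332 -3.93599511]
```

View pics/w3.png

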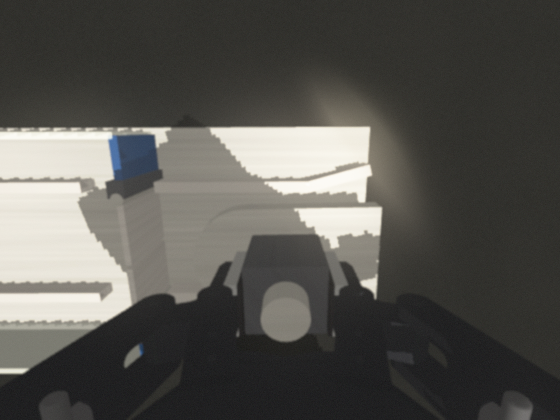

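The view shows the shuttle over the lane: plate edge row ~207, -y rail inner edge row ~193, and leaves closed at (140,240). I'll check the sideways clearance numerically.

```bash
python3 - <<'E'
from h import *
o=dict(tcp_pos=np.array([.53609,.06359,.06138]),orientation=np.array([3.12017774,-.363335829,-.000711]))
c=cam("wrist",o);d=np.array([.55466,.13815,1.33921])
loc=lambda p:np.array([[np.cos(d[2]),np.sin(d[2])],[-np.sin(d[2]),np.cos(d[2])]])@(p[:2]-d[:2])
im=cv2.imread("pics/w3.png",0)
for col in (210,225,240,345,360): print(col,im[180:216,col].tolist())
print("tcp",loc(o["tcp_pos"]))
for uv,z in [((340,207),.0407),((381.5,207),.0407),((200,193),.020),((250,193),.020),((370,127),.006)]: print(uv,loc(ray(c,uv,z)).round(4))
E
```

```text
210 [129, 132, 140, 142, 144, 143, 143, 144, 145, 146, 143, 143, 138, 136, 134, 137, 136, 135, 134, 132, 133, 133, 134, 133, 136, 136, 135, 135, 133, 136, 133, 133, 133, 135, 133, 136]
225 [131, 136, 141, 145, 145, 146, 146, 143, 145, 145, 144, 142, 140, 135, 137, 136, 137, 136, 135, 133, 133, 133, 133, 133, 134, 135, 135, 133, 131, 130, 122, 121, 123, 129, 134, 137]
240 [134, 137, 143, 145, 147, 149, 149, 148, 148, 146, 146, 145, 144, 138, 134, 138, 140, 138, 135, 134, 135, 133, 138, 135, 131, 128, 124, 121, 124, 126, 133, 137, 138, 138, 137, 136]
345 [249, 248, 246, 242, 242, 242, 242, 243, 243, 244, 238, 209, 170, 157, 153, 151, 148, 148, 148, 147, 147, 146, 139, 137, 133, 134, 142, 182, 228, 241, 242, 242, 241, 241, 243, 243]
360 [242, 241, 240, 241, 241, 242, 243, 243, 243, 244, 243, 242, 242, 242, 243, 243, 243, 243, 242, 242, 242, 233, 194, 149, 131, 133, 148, 193, 229, 240, 241, 240, 239, 240, 241, 242]
tcp [-0.07683173  0.0009611 ]
(340, 207) [-0.1034 -0.0278]
(381.5, 207) [-0.1239 -0.0277]
(200, 193) [-0.0291 -0.0307]
(250, 193) [-0.0568 -0.0307]
(370, 127) [-0.1247 -0.066 ]
```

>>> step_arm([
  [0, 0, -0.01, 0, 0, 0],
  [0, 0, -0.02, 0, 0, 0],
  [0, 0, -0.028, 0, 0, 0],
  [0, 0, -0.033, 0, 0, 0],
  [0, 0, -0.033, 0, 0, 0],
])

```text
clock: 5.83
tcp_pos: [0.5355, 0.0641, 0.0407]
orientation: [3.12, -0.362, -0.001]
contact_force: [0.1, -0.6, -4.7]
grip_width: 0.0329
gripper_force: 51.7
```

>>> step_arm([
  [0, 0, -0.002, 0, 0, 0],
  [0, 0, -0.004, 0, 0, 0],
  [0, 0, -0.004, 0, 0, 0],
  [0, 0, -0.004, 0, 0, 0],
  [0, 0, -0.004, 0, 0, 0],
])

```text
clock: 6.25
tcp_pos: [0.5359, 0.0642, 0.0389]
orientation: [-3.121, 0.362, -0.0]
contact_force: [0.2, -0.5, -5.1]
grip_width: 0.0331
gripper_force: 51.7
```

>>> step_arm([
  [0, 0, -0.001, 0, 0, 0],
  [0, 0, -0.0015, 0, 0, 0],
  [0, 0, -0.0015, 0, 0, 0],
  [0, 0, -0.0015, 0, 0, 0],
])

```text
clock: 6.58
tcp_pos: [0.536, 0.0642, 0.0387]
orientation: [3.121, -0.362, 0.001]
contact_force: [-2.8, 0.0, 6.1]
grip_width: 0.0336
gripper_force: 52.9
```

>>> step_arm([
  [0, 0, -0.0005, 0, 0, 0],
  [0, 0, -0.001, 0, 0, 0],
  [0, 0, -0.001, 0, 0, 0],
  [0, 0, -0.001, 0, 0, 0],
])

```text
clock: 6.92
tcp_pos: [0.536, 0.0642, 0.0387]
orientation: [3.12, -0.362, 0.001]
contact_force: [-5.4, -1.3, 12.1]
grip_width: 0.0336
gripper_force: 53.9
```

>>> step_arm([
  [0, 0, 0.001, 0, 0, 0],
  [0, 0, 0.002, 0, 0, 0],
  [0, 0, 0.002, 0, 0, 0],
  [0, 0, 0.002, 0, 0, 0],
])

```text
clock: 7.25
tcp_pos: [0.536, 0.0642, 0.0387]
orientation: [3.121, -0.362, 0.0]
contact_force: [-2.9, -0.2, 3.3]
grip_width: 0.0332
gripper_force: 52.6
```

>>> step_arm([
  [0.0019, 0.0081, 0.0005, 0, 0, 0],
  [0.0038, 0.0162, 0.0008, 0, 0, 0],
  [0.0057, 0.0243, 0.0008, 0, 0, 0],
  [0.0076, 0.0324, 0.0008, 0, 0, 0],
  [0.0076, 0.0324, 0.0008, 0, 0, 0],
])

```text
clock: 7.67
tcp_pos: [0.5408, 0.0857, 0.0388]
orientation: [-3.12, 0.359, -0.0]
contact_force: [0.2, 0.5, -5.2]
grip_width: 0.0334
gripper_force: 51.7
```

>>> step_arm([
  [0.0019, 0.0081, -0.0003, 0, 0, 0],
  [0.0038, 0.0162, -0.0003, 0, 0, 0],
  [0.0057, 0.0243, -0.0003, 0, 0, 0],
  [0.0076, 0.0324, -0.0003, 0, 0, 0],
  [0.0076, 0.0324, -0.0003, 0, 0, 0],
])

```text
clock: 8.08
tcp_pos: [0.5452, 0.1043, 0.0387]
orientation: [-3.12, 0.36, -0.0]
contact_force: [-0.0, -1.2, -2.6]
grip_width: 0.0332
gripper_force: 52.0
```

>>> step_arm([
  [0.0019, 0.0081, 0, 0, 0, 0],
  [0.0038, 0.0162, 0, 0, 0, 0],
  [0.0057, 0.0243, 0, 0, 0, 0],
  [0.0076, 0.0324, 0, 0, 0, 0],
  [0.0076, 0.0324, 0, 0, 0, 0],
])

```text
clock: 8.5
tcp_pos: [0.5498, 0.1223, 0.0388]
orientation: [3.12, -0.362, 0.0]
contact_force: [-0.9, -5.9, -0.4]
grip_width: 0.0336
gripper_force: 52.1
```

>>> step_arm([
  [0.0019, 0.0081, 0, 0, 0, 0],
  [0.0038, 0.0162, 0, 0, 0, 0],
  [0.0057, 0.0243, 0, 0, 0, 0],
  [0.0057, 0.0243, 0, 0, 0, 0],
])

```text
clock: 8.83
tcp_pos: [0.5532, 0.1381, 0.0388]
orientation: [-3.12, 0.36, -0.001]
contact_force: [0.3, -1.3, -1.8]
grip_width: 0.0334
gripper_force: 52.0
```

>>> step_arm([
  [0.0019, 0.0081, 0, 0, 0, 0],
  [0.0038, 0.0162, 0, 0, 0, 0],
  [0.0057, 0.0243, 0, 0, 0, 0],
  [0.0076, 0.0324, 0, 0, 0, 0],
  [0.0076, 0.0324, 0, 0, 0, 0],
])

```text
clock: 9.25
tcp_pos: [0.5577, 0.1587, 0.0388]
orientation: [-3.119, 0.359, -0.001]
contact_force: [-0.3, 0.3, -2.5]
grip_width: 0.0333
gripper_force: 51.9
```

>>> step_arm([
  [0.0019, 0.0081, 0, 0, 0, 0],
  [0.0038, 0.0162, 0, 0, 0, 0],
  [0.0057, 0.0243, 0, 0, 0, 0],
  [0.0076, 0.0324, 0, 0, 0, 0],
  [0.0076, 0.0324, 0, 0, 0, 0],
])

```text
clock: 9.67
tcp_pos: [0.5623, 0.1782, 0.0388]
orientation: [-3.119, 0.359, -0.001]
contact_force: [0.9, 1.0, -2.5]
grip_width: 0.0335
gripper_force: 52.0
```

>>> step_arm([
  [0.0019, 0.0081, 0, 0, 0, 0],
  [0.0038, 0.0162, 0, 0, 0, 0],
  [0.0057, 0.0243, 0, 0, 0, 0],
  [0.0076, 0.0324, 0, 0, 0, 0],
  [0.0076, 0.0324, 0, 0, 0, 0],
])

```text
clock: 10.08
tcp_pos: [0.5668, 0.1976, 0.0388]
orientation: [-3.119, 0.359, -0.001]
contact_force: [-0.2, 0.8, -2.2]
grip_width: 0.0329
gripper_force: 52.0
```

>>> step_arm([
  [0.0008, 0.0032, 0, 0, 0, 0],
  [0.0015, 0.0065, 0, 0, 0, 0],
  [0.0023, 0.0097, 0, 0, 0, 0],
  [0.003, 0.013, 0, 0, 0, 0],
  [0.0038, 0.0162, 0, 0, 0, 0],
])

```text
clock: 10.5
tcp_pos: [0.569, 0.205, 0.0388]
orientation: [3.12, -0.362, -0.0]
contact_force: [-1.0, -2.7, -1.9]
grip_width: 0.0335
gripper_force: 52.0
```

>>> step_arm([
  [0.0008, 0.0032, 0, 0, 0, 0],
  [0.0015, 0.0065, 0, 0, 0, 0],
  [0.0023, 0.0097, 0, 0, 0, 0],
  [0.003, 0.013, 0, 0, 0, 0],
  [0.003, 0.013, 0, 0, 0, 0],
])

```text
clock: 10.92
tcp_pos: [0.5708, 0.214, 0.0388]
orientation: [-3.12, 0.36, -0.0]
contact_force: [-0.2, -1.6, -3.6]
grip_width: 0.0336
gripper_force: 51.9
```

>>> step_arm([
  [0.0004, 0.0016, 0, 0, 0, 0],
  [0.0008, 0.0032, 0, 0, 0, 0],
  [0.0011, 0.0049, 0, 0, 0, 0],
  [0.0011, 0.0049, 0, 0, 0, 0],
])

```text
clock: 11.25
tcp_pos: [0.5716, 0.2166, 0.0388]
orientation: [-3.12, 0.361, -0.001]
contact_force: [0.3, -0.5, -3.3]
grip_width: 0.0331
gripper_force: 52.0
```

>>> step_arm([
  [0.0004, 0.0016, 0, 0, 0, 0],
  [0.0008, 0.0032, 0, 0, 0, 0],
  [0.0011, 0.0049, 0, 0, 0, 0],
  [0.0011, 0.0049, 0, 0, 0, 0],
])

```text
clock: 11.58
tcp_pos: [0.572, 0.2198, 0.0388]
orientation: [-3.12, 0.361, -0.0]
contact_force: [1.0, 1.1, -5.5]
grip_width: 0.0334
gripper_force: 51.8
```

>>> step_arm([
  [0.0004, 0.0016, -0.0002, 0, 0, 0],
  [0.0008, 0.0032, -0.0002, 0, 0, 0],
  [0.0011, 0.0049, -0.0002, 0, 0, 0],
  [0.0011, 0.0049, -0.0002, 0, 0, 0],
])

```text
clock: 11.92
tcp_pos: [0.5729, 0.2222, 0.0388]
orientation: [-3.12, 0.361, -0.001]
contact_force: [0.2, 0.5, -2.8]
grip_width: 0.0333
gripper_force: 51.9
```

>>> step_arm([
  [0.0004, 0.0016, 0, 0, 0, 0],
  [0.0008, 0.0032, 0, 0, 0, 0],
  [0.0011, 0.0049, 0, 0, 0, 0],
  [0.0011, 0.0049, 0, 0, 0, 0],
])

```text
clock: 12.25
tcp_pos: [0.5737, 0.2251, 0.0388]
orientation: [-3.12, 0.361, -0.001]
contact_force: [-0.1, -0.5, -2.2]
grip_width: 0.0331
gripper_force: 51.9
```

>>> step_arm([
  [0.0004, 0.0016, 0, 0, 0, 0],
  [0.0008, 0.0032, 0, 0, 0, 0],
  [0.0011, 0.0049, 0, 0, 0, 0],
  [0.0011, 0.0049, 0, 0, 0, 0],
])

```text
clock: 12.58
tcp_pos: [0.5742, 0.228, 0.0388]
orientation: [-3.12, 0.361, -0.001]
contact_force: [-0.5, -1.4, -1.5]
grip_width: 0.0335
gripper_force: 52.0
```

>>> step_arm([
  [0.0004, 0.0016, 0, 0, 0, 0],
  [0.0008, 0.0032, 0, 0, 0, 0],
  [0.0011, 0.0049, 0, 0, 0, 0],
  [0.0011, 0.0049, 0, 0, 0, 0],
])

```text
clock: 12.92
tcp_pos: [0.5747, 0.2297, 0.0388]
orientation: [3.119, -0.362, -0.001]
contact_force: [-1.9, -5.4, 1.8]
grip_width: 0.0332
gripper_force: 52.6
```

>>> step_arm([
  [0.0002, 0.0008, 0, 0, 0, 0],
  [0.0004, 0.0016, 0, 0, 0, 0],
  [0.0004, 0.0016, 0, 0, 0, 0],
  [0.0004, 0.0016, 0, 0, 0, 0],
])

```text
clock: 13.25
tcp_pos: [0.5748, 0.2299, 0.0389]
orientation: [3.118, -0.363, -0.001]
contact_force: [-2.6, -7.4, 4.4]
grip_width: 0.0333
gripper_force: 52.9
```

>>> step_arm([
  [0.0002, 0.0008, 0.0005, 0, 0, 0],
  [0.0004, 0.0016, 0.0008, 0, 0, 0],
  [0.0004, 0.0016, 0.0008, 0, 0, 0],
  [0.0004, 0.0016, 0.0008, 0, 0, 0],
])

```text
clock: 13.58
tcp_pos: [0.5749, 0.2306, 0.0389]
orientation: [3.118, -0.363, -0.002]
contact_force: [-2.3, -6.1, 1.0]
grip_width: 0.0332
gripper_force: 52.2
```

>>> step_arm([
  [0.0002, 0.0008, 0, 0, 0, 0],
  [0.0004, 0.0016, 0, 0, 0, 0],
  [0.0004, 0.0016, 0, 0, 0, 0],
  [0.0004, 0.0016, 0, 0, 0, 0],
])

```text
clock: 13.92
tcp_pos: [0.5749, 0.2309, 0.0389]
orientation: [3.117, -0.364, -0.002]
contact_force: [-2.4, -8.2, 3.1]
grip_width: 0.0336
gripper_force: 52.7
```

>>> step_arm([
  [0.0002, 0.0008, 0.0003, 0, 0, 0],
  [0.0004, 0.0016, 0.0004, 0, 0, 0],
  [0.0004, 0.0016, 0.0004, 0, 0, 0],
  [0.0004, 0.0016, 0.0004, 0, 0, 0],
])

```text
clock: 14.25
tcp_pos: [0.5751, 0.2313, 0.039]
orientation: [3.116, -0.364, -0.003]
contact_force: [-3.5, -8.9, 1.9]
grip_width: 0.0334
gripper_force: 52.4
```

>>> step_arm([
  [0.0002, 0.0008, 0.0002, 0, 0, 0],
  [0.0005, 0.0019, 0.0004, 0, 0, 0],
  [0.0005, 0.0019, 0.0004, 0, 0, 0],
  [0.0005, 0.0019, 0.0004, 0, 0, 0],
])

```text
clock: 14.58
tcp_pos: [0.5752, 0.2318, 0.0391]
orientation: [3.115, -0.364, -0.004]
contact_force: [-2.5, -8.8, 2.6]
grip_width: 0.0332
gripper_force: 52.5
```

>>> step_arm([
  [0.0003, 0.0012, 0.0002, 0, 0, 0],
  [0.0006, 0.0024, 0.0003, 0, 0, 0],
  [0.0006, 0.0024, 0.0003, 0, 0, 0],
  [0.0006, 0.0024, 0.0003, 0, 0, 0],
])

```text
clock: 14.92
tcp_pos: [0.5753, 0.2324, 0.0391]
orientation: [3.113, -0.365, -0.005]
contact_force: [-3.7, -11.9, 3.7]
grip_width: 0.0334
gripper_force: 52.7
```

>>> step_arm([
  [0, 0, 0, 0, 0, 0],
  [0, 0, 0, 0, 0, 0],
  [0, 0, 0, 0, 0, 0],
  [0, 0, 0, 0, 0, 0],
  [0, 0, 0, 0, 0, 0],
])

```text
clock: 15.33
tcp_pos: [0.5753, 0.2324, 0.0391]
orientation: [3.113, -0.365, -0.005]
contact_force: [-3.4, -12.3, 3.7]
grip_width: 0.0335
gripper_force: 52.7
```

>>> step_arm([
  [0, 0, 0, 0, 0, 0],
  [0, 0, 0, 0, 0, 0],
  [0, 0, 0, 0, 0, 0],
])

```text
clock: 15.58
tcp_pos: [0.5753, 0.2324, 0.0391]
orientation: [3.113, -0.365, -0.005]
contact_force: [-4.0, -12.6, 3.6]
grip_width: 0.0339
gripper_force: 52.7
```

>>> step_arm([
  [-0.0004, -0.0016, -0.0003, 0, 0, 0],
  [-0.0008, -0.0032, -0.0006, 0, 0, 0],
  [-0.0012, -0.0048, -0.0008, 0, 0, 0],
  [-0.0012, -0.0048, -0.0008, 0, 0, 0],
])

```text
clock: 15.92
tcp_pos: [0.5752, 0.2321, 0.0389]
orientation: [3.118, -0.363, -0.002]
contact_force: [-1.9, -6.2, -0.4]
grip_width: 0.0331
gripper_force: 52.2
```

>>> step_arm([
  [-0.0003, -0.0014, 0, 0, 0, 0],
  [-0.0006, -0.0026, 0, 0, 0, 0],
  [-0.0006, -0.0026, 0, 0, 0, 0],
])

```text
clock: 16.17
tcp_pos: [0.575, 0.2314, 0.0389]
orientation: [3.119, -0.363, -0.001]
contact_force: [-0.4, -5.2, -3.3]
grip_width: 0.0334
gripper_force: 51.8
```

>>> step_arm([
  [0, 0, 0, 0, 0, 0],
  [0, 0, 0, 0, 0, 0],
  [0, 0, 0, 0, 0, 0],
  [0, 0, 0, 0, 0, 0],
  [0, 0, 0, 0, 0, 0],
], jaw=0.35, squeeze=20)

```text
clock: 16.58
tcp_pos: [0.5755, 0.2335, 0.0397]
orientation: [-3.12, 0.361, -0.001]
contact_force: [-0.4, 0.6, -0.4]
grip_width: 0.0554
gripper_force: 0.0
```

>>> step_arm([
  [0, 0, 0.02, 0, 0, 0],
  [0, 0, 0.06, 0, 0, 0],
  [0, 0, 0.12, 0, 0, 0],
  [0, 0, 0.18, 0, 0, 0],
  [0, 0, 0.24, 0, 0, 0],
])

```text
clock: 17.0
tcp_pos: [0.575, 0.2327, 0.1859]
orientation: [-3.12, 0.361, -0.0]
contact_force: [1.2, -0.1, 0.4]
grip_width: 0.0551
gripper_force: 0.0
```

>>> step_arm([
  [-0.02, 0, 0.05, 0, 0, 0],
  [-0.06, 0, 0.08, 0, 0, 0],
  [-0.06, 0, 0.08, 0, 0, 0],
  [-0.06, 0, 0.08, 0, 0, 0],
])

```text
clock: 17.33
tcp_pos: [0.5391, 0.2333, 0.2337]
orientation: [-3.119, 0.36, -0.005]
contact_force: [0.2, 0.9, -0.2]
grip_width: 0.0554
gripper_force: 0.0
```

```bash
python3 - <<'E'
from h import *
o=r.get_obs();im=eyes.grab_frame("wrist");cv2.imwrite("pics/w4.png",cv2.resize(im[0:300,100:500,::-1],None,fx=2,fy=2));np.save("w4.npy",np.r_[o["tcp_pos"],o["orientation"]])
print(o["tcp_pos"],o["orientation"],o["contact_force"])
E
```

```text
[0.53913813 0.2332659  0.23366274] [-3.11903632  0.35954421 -0.00482907] [ 0.22993403  0.8879749  -0.19218871]
```

View pics/w4.png

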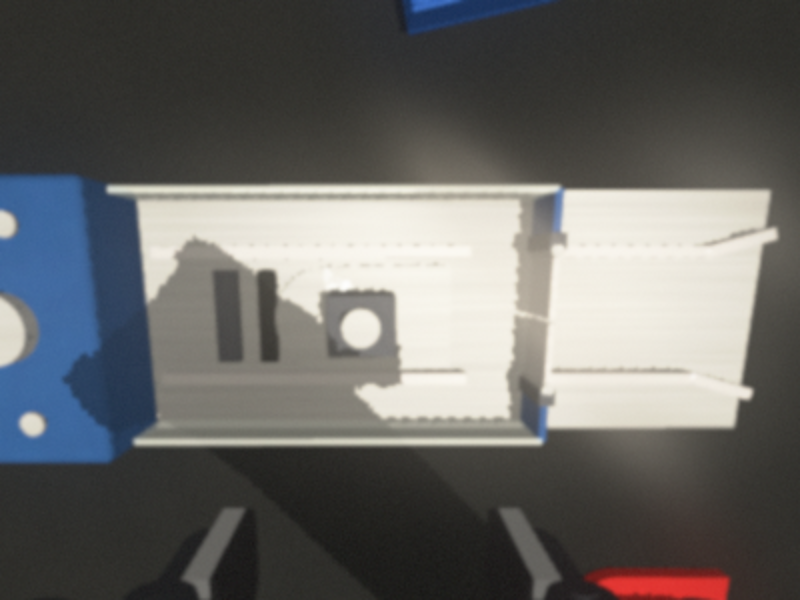

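The shuttle lies in the bay with its nose at the stop face (278,315). The pin no longer shows, and both leaves are closed at (548,320). I'm handing in.

```bash
python3 -c "
from bench import r
print(r.hand_in())"
```

```text
the job is handed in; nothing more can be done
None
```

The job is handed in: the shuttle slid through the flap, was held against the stop at about 12–13 N for over half a second and released; in the last picture it rests at the stop with both leaves closed. The hand-in returned no verdict.

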